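# Scoop knob blanks into the printer's feed pan

### The job

Empty the wooden tray with the scoop: dig the six white knob blanks out and tip them all into the aluminium feed pan, in as many scoopfuls as you need. Go gently: feel your way up to the stop bar and do not ram it or the tray (40 N at most). Do not touch the blanks with the fingers, leave everything else on the bench alone, and finally stand the scoop back on the cardboard sheet and let it go.

Things in the scene. Friction and masses are not known exactly. Their poses are not given: they have to be found in the camera images.
- tray: fixed open wooden tray, outside 262 (x) x 110 (y) x 42 mm tall, walls and floor 6 mm thick; origin under its centre. x runs lengthwise, -x end nearer the robot. A wooden stop bar (12 mm thick, 30 mm tall, black knob on top) is clamped across it, its +x face anywhere from 12 to 52 mm off the -x end wall (not measured: feel or look for it); the blanks lie on its +x side
- pan: fixed square aluminium feed pan on a white 16 mm thick base plate of the same outline: outside 166 x 166 mm, walls 4 mm thick, rim 66 mm above the table; origin under the base's centre
- pan_in (a point): centre of the feed pan's inner floor, 20 mm above the table; axes as the pan's
- sheet: fixed cardboard sheet, 200 (x) x 180 (y) x 3 mm, on which the scoop stands; origin under its centre
- scoop: loose flat-bottomed steel scoop; origin under the centre of its 90 (x) x 86 (y) x 1.6 mm floor. Open mouth with straight lip at its -x edge. Side walls 2 mm thick: none in the first 18 mm behind the lip, 12 mm tall for 13 mm, then 30 mm; back wall 40 mm tall. Upright wooden handle behind it, 22 (x) x 18 (y) mm thick, 36 to 121 mm above the underside, axis at x = +56 mm
- scoop_lip (a point): middle of the scoop's lip, at its underside (scoop x = -45 mm, z = 0); axes as the scoop's
- scoop_grip (a point): point on the handle's centre line 90 mm above the scoop's underside (scoop x = +56 mm); axes as the scoop's
- blank0: loose white plastic knob blank: smooth round puck 26 mm across and 16 mm thick with bevelled faces (flat 12 mm across), about 10 g; origin at its middle, its own z along its axis
- blank1: loose white plastic knob blank: smooth round puck 26 mm across and 16 mm thick with bevelled faces (flat 12 mm across), about 10 g; origin at its middle, its own z along its axis
- blank2: loose white plastic knob blank: smooth round puck 26 mm across and 16 mm thick with bevelled faces (flat 12 mm across), about 10 g; origin at its middle, its own z along its axis
- blank3: loose white plastic knob blank: smooth round puck 26 mm across and 16 mm thick with bevelled faces (flat 12 mm across), about 10 g; origin at its middle, its own z along its axis
- blank4: loose white plastic knob blank: smooth round puck 26 mm across and 16 mm thick with bevelled faces (flat 12 mm across), about 10 g; origin at its middle, its own z along its axis
- blank5: loose white plastic knob blank: smooth round puck 26 mm across and 16 mm thick with bevelled faces (flat 12 mm across), about 10 g; origin at its middle, its own z along its axis
- ink_bottle: bystander: white plastic ink bottle, 60 mm across, 160 mm tall; origin under its centre
- ink_jar: bystander: white ink jar with a paper label, 72 mm across, 70 mm tall; origin under its centre
- tape_roll: bystander: clear roll of tape lying flat, 84 mm across, 24 mm tall; origin under its centre
- ink_knife: bystander: ink knife (spatula with handle) lying flat along its own x; origin near its middle
- case_a: bystander: loose white plastic case, 140 x 70 x 22 mm; origin under its centre
- case_b: bystander: loose white plastic case, 140 x 70 x 22 mm; origin under its centre
- star_knob: bystander: loose black star knob lying flat, about 38 mm across, 14 mm tall; origin under its centre
Things that resemble listed ones, but are neither listed nor needed, are in the scene too. What is shaped like the scoop but black, orange or yellow is not meant.

How it is judged:
By the outcome, as a careful person would: the job done as asked, in the order asked, and still so for the second after the job is handed in, with the robot touching nothing.
It also fails if it takes over 64 s, if anything falls off the work surface, if the arm or the gripper's body presses on something with over 40 N, if the wrist force passes 120 N, or if a joint passes its speed limit or range.

### The arm

A 6-joint arm with a two-finger parallel gripper is mounted at the origin on the work surface. World frame = base frame: x ahead of the robot, y to its left, z up, the work surface at z = 0. Lengths are in mm, angles in rad, forces in N, time in s.
With the tool pointing down it reaches from about 275 to 875 mm from the base axis. Payload 12.5 kg.
Tool frame: the origin (TCP) lies on the centre line of the jaws, within the pads' length; the fingertips stand 17 mm ahead of it and the grasp point (between the pads) lies 2 mm behind it; z points along the fingers, y is the line along which they close (so a half turn about z gives the same grasp; the last joint's range is limited). The gripper opens to 85 mm and grips with 20 to 120 N. Pads are 22 mm wide; open, the fingers measure 114 mm over their backs; the gripper's body (76 mm by 85 mm) begins 54 mm behind the grasp point. The pads swing forward as they close: fully open they stand 13 mm farther back than shut.
Start: joints at [1.066, 0.351, 1.652, -0, 1.139, -0.085], TCP at [224.136, 502.243, 248.29] pointing down, gripper open.
Joint ranges: [-2.75, 2.75], [-0.79, 2.1], [0.01, 2.65], [-1.57, 4.71], [0.07, 3.14], [-2.87, 2.87]. Speed limits (rad/s): [2.22, 2.22, 2.79, 3.14, 3.14, 3.14].

### API

Orientations are given as a rotation vector (axis times angle).
In Python, from workcell import env, command_gripper, solve_ik, vision gives the robot as it stands. Calls block until the motion is done:
- env.reach(position, orientation): joint-space move of the TCP to a pose.
- env.line_to(position, attitude=None, feed=150, contact_N=None): straight line of the TCP; attitude=None keeps the orientation; feed is the mean speed in mm/s. With contact_N (N) it stops when the force on the tool has changed by that much, and returns True; else False.
- env.move_joints(angles): joint-space move.
- command_gripper(opening, f_grip=None): opening from 0.0 (shut) to 1.0 (fully open); f_grip is the grip in N (None keeps the last); returns when the fingers have stopped.
- env.hold(seconds).
- solve_ik(position, orientation): joint angles nearest the present ones, or None.
- env.observe(): the state.
- vision.grab_frame(name): name is "side" or "top" or "wrist"; returns a dict with "img" (384x512x3 uint8, red, green, blue), "fx", "fy", "cx", "cy" (pixels), "dist" ([k1, k2, p1, p2, k3] as OpenCV has them; the pictures are not rectified), "rvec" (rotation vector, rad) and "tvec" (3), from world to camera coordinates, as OpenCV has them. Camera axes: x right, y down, z forward; pixel columns grow to the right and rows downward; lengths in mm; the calibration is good to about 2 mm. A picture is of the moment at which its call begins. There is no depth.
A pose or a line that the arm cannot do raises env.PlanningError and nothing moves.
- env.hand_in(): hands the job in; it is judged then, once.
The state is a dict: "time_s": time; "joint_positions": joint angles; "joint_vel": joint speeds; "joint_efforts": joint torques, N m; "eef_pos": TCP position; "orientation": TCP orientation; "force": force on the tool from outside, world axes, zero at the start; "torque": the same for the moment, N m; "grip_width": opening from 0.0 (shut) to 1.0 (fully open); "grasp_force": force on a finger pad.
Only numpy, scipy, OpenCV 4.12 (cv2) and the standard library are available. Lean on these libraries where they do the work, as an engineer would, in place of code of your own. Each camera call takes 0.05 s, during which the arm holds its last target. There are 200 camera calls.

## Working session

There is one attempt and no reset: what is moved stays moved. The work goes in short steps, each a Python script; the robot and the scene stay as the last script left them, time stands still between calls to the robot, and variables do not carry over. Pictures are saved under pics/ and viewed, at most 10 in all, crops included, and the job is handed in when it is done.

```bash
ls; mkdir -p pics; python3 - <<'E'
from workcell import env, vision
import cv2,pickle,numpy as np
for n in("side","top"):
    f=vision.grab_frame(n); pickle.dump(f,open(n+".pkl","wb"))
    im=cv2.resize(f["img"][:,:,::-1],(800,600),interpolation=cv2.INTER_CUBIC); cv2.imwrite(f"pics/{n}0.png",im)
    R=cv2.Rodrigues(np.array(f["rvec"],float))[0]; print(n,(-R.T@np.array(f["tvec"]).ravel()).round(),R[2].round(2),f["fx"],f["dist"])
print(env.observe())
E
```

```text
pics
side [-174. -813.  932.] [ 0.5   0.6  -0.62] 498.39676076192103 [0.0097882 0.        0.        0.        0.       ]
top [ 327.   -7. 1327.] [ 0.16  0.01 -0.99] 477.09100702478906 [0.02989412 0.         0.         0.         0.        ]
{'time_s': 0.1, 'joint_positions': array([ 1.06641047e+00,  3.51148418e-01,  1.65234204e+00,  9.05295219e-06,
        1.13910789e+00, -8.46062799e-02]), 'joint_vel': array([ 7.61383566e-05, -5.43350943e-04, -2.55578318e-03,  3.37873634e-04,
       -1.68227196e-03,  2.86321963e-03]), 'joint_efforts': array([ 1.07990596e-03, -5.06819522e+01, -2.91877413e+01, -7.45054126e-05,
        2.58541724e-03, -3.69741485e-06]), 'eef_pos': array([224.00285751, 502.01793549, 247.83770269]), 'orientation': array([-6.54500746e-01, -3.07235210e+00,  1.50783607e-03]), 'force': array([ 0.23002473,  0.21942755, -1.15883516]), 'torque': array([ 0.01594275,  0.01309934, -0.00385917]), 'grasp_force': 0.0, 'grip_width': 0.9970214124911051}
```

View pics/top0.png

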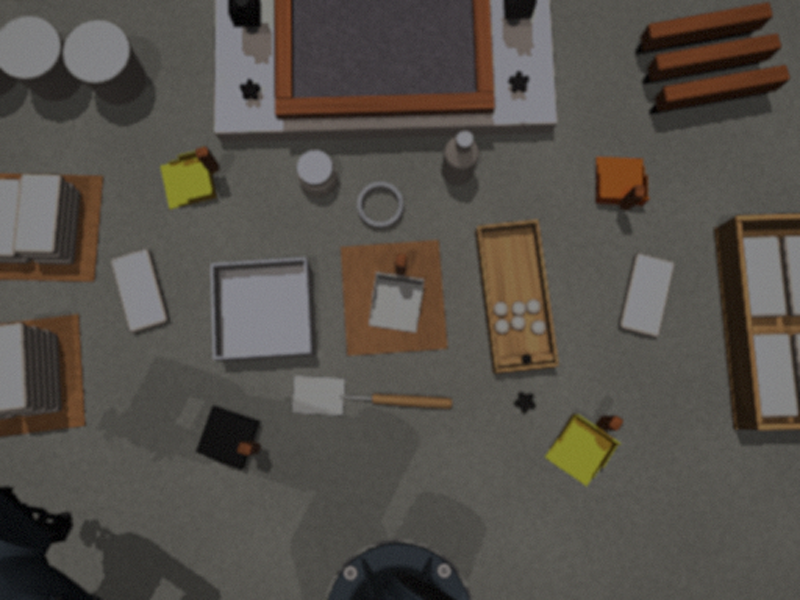

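View pics/side0.png

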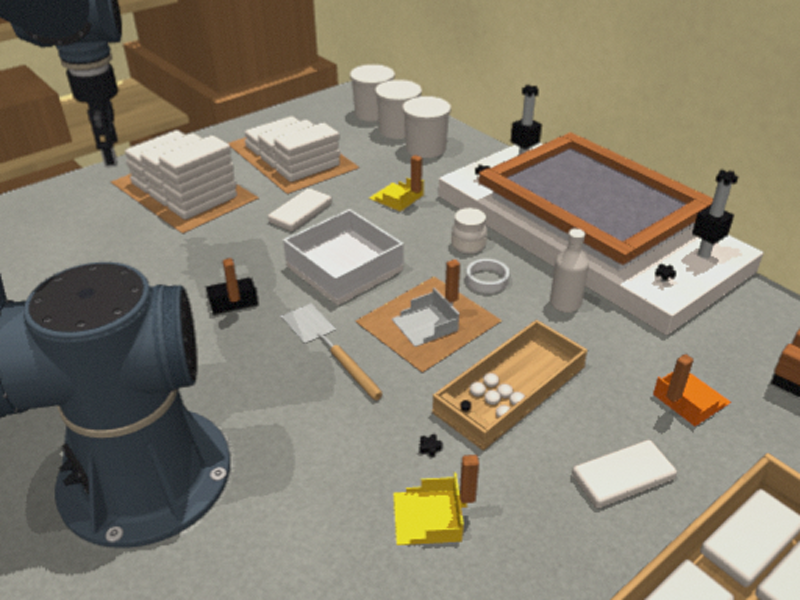

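Candidates for the scoop (top picture): steel on the cardboard (398,300), yellow (187,182) and (583,448), black (228,437), orange (622,182). The steel-coloured one on the cardboard sheet fits the description. The tray is at (516,296), with the blanks near its lower (-x) end by the black knob (526,358). The pan is at (261,308).

```bash
python3 - <<'E'
import cv2,pickle
def crop(n,x0,y0,x1,y1,s):
    im=pickle.load(open(n+".pkl","rb"))["img"][y0:y1,x0:x1,::-1]
    im=cv2.convertScaleAbs(im,alpha=1.5 if n=="top" else 1.1)
    im=cv2.resize(im,None,fx=s,fy=s,interpolation=cv2.INTER_CUBIC)
    for x in range((x0+9)//10*10,x1,10):
        cv2.line(im,((x-x0)*s,0),((x-x0)*s,6 if x%50 else 14),(0,0,255),1); 
        if x%20==0: cv2.putText(im,str(x),((x-x0)*s-9,24),0,.35,(0,0,255),1)
    for y in range((y0+9)//10*10,y1,10):
        cv2.line(im,(0,(y-y0)*s),(8,(y-y0)*s),(0,0,255),1); cv2.putText(im,str(y),(10,(y-y0)*s+4),0,.35,(0,0,255),1)
    cv2.imwrite(f"pics/{n}1.png",im); print(im.shape)
crop("top",165,135,362,245,4)
crop("side",178,128,378,278,4)
E
```

```text
(440, 788, 3)
(600, 800, 3)
```

View pics/top1.png

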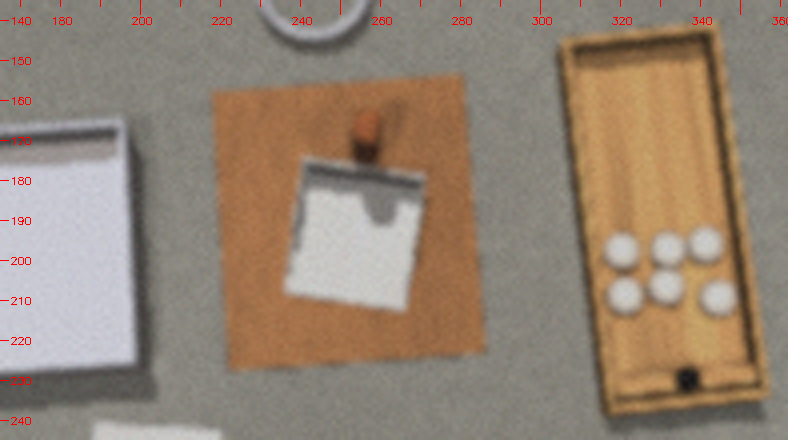

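View pics/side1.png

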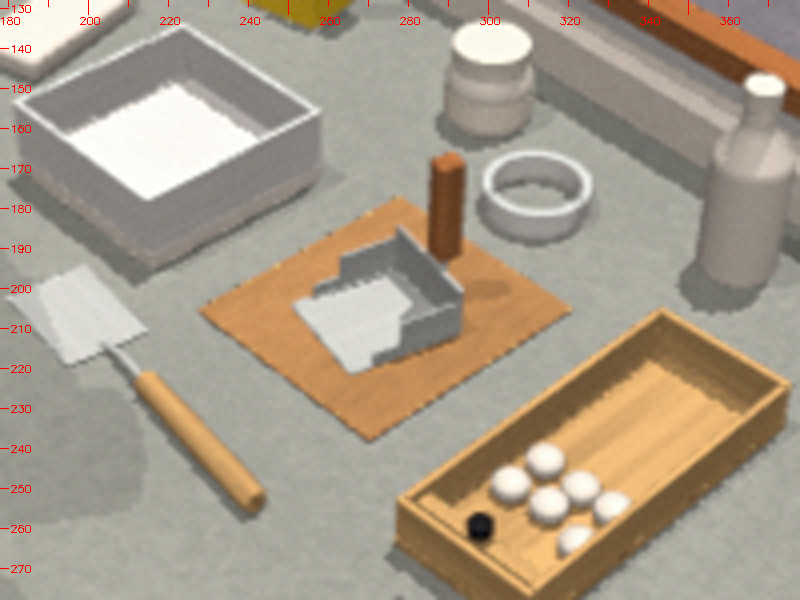

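The crops confirm the steel scoop: in the top crop its lip runs (285,293)-(406,310), with the handle top at (367,118). The blanks are six white discs at (622,250) to (718,298), and the stop-bar knob is at (687,379). Next I fit the poses from both views.

```bash
cat > h.py <<'E'
import numpy as np,cv2,pickle
from scipy.optimize import least_squares
def proj(f,P): return cv2.projectPoints(np.atleast_2d(np.asarray(P,float)),np.array(f["rvec"],float),np.array(f["tvec"],float),np.array([[f["fx"],0,f["cx"]],[0,f["fy"],f["cy"]],[0,0,1]]),np.array(f["dist"],float))[0][:,0]
def body(L,p):
    c,s=np.cos(p[2]),np.sin(p[2]); L=np.atleast_2d(L)
    return np.c_[p[0]+c*L[:,0]-s*L[:,1],p[1]+s*L[:,0]+c*L[:,1],L[:,2]+p[3]]
def fit(obs,x0,**k):  # obs: list of (frame,local pts,pixels)
    fun=lambda p:np.concatenate([(proj(f,body(L,p))-np.array(px)).ravel() for f,L,px in obs])
    r=least_squares(fun,x0,x_scale=[10,10,.1,10],**k); return r.x,np.abs(r.fun).max(),np.sqrt(np.mean(r.fun**2))
def onplane(f,px,z):
    K=np.array([[f["fx"],0,f["cx"]],[0,f["fy"],f["cy"]],[0,0,1]])
    n=cv2.undistortPoints(np.array(px,float).reshape(-1,1,2),K,np.array(f["dist"],float))[:,0]
    R=cv2.Rodrigues(np.array(f["rvec"],float))[0]; C=-R.T@np.array(f["tvec"],float).ravel()
    d=np.c_[n,np.ones(len(n))]@R; return C+d*((z-C[2])/d[:,2])[:,None]
E
python3 - <<'E'
from h import *
T,S=[pickle.load(open(n+".pkl","rb")) for n in("top","side")]
t=lambda *p:np.array(p)/4.+[165-.375,135-.375]
s=lambda *p:np.array(p)/4.+[178-.375,128-.375]
t0=lambda *p:np.array(p)/1.5625-.18
def rect(a,b,z): return np.array([[a,b,z],[a,-b,z],[-a,-b,z],[-a,b,z]],float)
out={}
def go(n,obs,x0):
    p,m,r=fit(obs,x0); out[n]=p; print(n,p.round(3),"max %.2f rms %.2f"%(m,r))
go("tray",[(T,rect(131,55,42),t((560,41),(717,22),(768,398),(607,414))),(S,rect(131,55,42),s((660,310),(790,384),(530,600),(398,502)))],[330,-200,0,0])
go("pan",[(T,rect(83,83,66),t0((210,261),(307,258),(312,356),(213,359))),(S,rect(83,83,66),s((184,27),(320,110),(150,200),(15,103)))],[330,200,0,0])
go("sheet",[(T,rect(100,90,3),t((212,92),(463,75),(487,352),(230,370))),(S,rect(100,90,3),s((400,197),(571,309),(370,440),(200,312)))],[330,0,0,0])
L=np.array([[-45,43,1],[-45,-43,1],[45,43,40],[45,-43,40],[56,0,121.]])
go("scoop",[(T,L,t((285,293),(406,310),(303,157),(426,175),(367,118))),(S,L,s((295,305),(352,373),(400,230),(462,293),(449,158)))],[330,0,0,0])
k,m,r=fit([(T,[[0,0,0]],t((687,379))),(S,[[0,0,0]],s((480,527)))],[250,-190,0,40]); print("knob",k.round(1),m)
b=onplane(T,t((622,250),(668,248),(706,244),(625,296),(666,287),(718,298)),15); b2=onplane(S,s((510,484),(545,460),(581,488),(549,505),(612,507),(577,540)),15)
loc=lambda q:(lambda d,a:np.c_[d[:,0]*np.cos(a)+d[:,1]*np.sin(a),-d[:,0]*np.sin(a)+d[:,1]*np.cos(a)])(q[:,:2]-out["tray"][:2],out["tray"][2])
print("blanks in tray top\n",loc(b).round(),"\nside\n",loc(b2).round(),"\nknob",loc(k[None]).round(1))
pickle.dump(out,open("poses.pkl","wb"))
E
```

```text
tray [ 5.41150e+02 -2.22305e+02  8.10000e-02 -4.59600e+00] max 1.01 rms 0.44
pan [5.25124e+02 2.20502e+02 3.10000e-02 1.39500e+00] max 1.87 rms 0.77
sheet [ 5.49063e+02 -6.72400e+00  4.60000e-02 -1.30200e+00] max 0.70 rms 0.33
scoop [ 5.36487e+02 -1.12110e+01 -1.77000e-01  1.84600e+00] max 1.35 rms 0.59
knob [ 427.9 -231.4   -0.    44.4] 0.10707667516976471
blanks in tray top
 [[-18.  28.]
 [-20.  -4.]
 [-20. -31.]
 [-51.  30.]
 [-47.   1.]
 [-59. -34.]] 
side
 [[-51.  29.]
 [-18.  28.]
 [-21.  -5.]
 [-47.  -0.]
 [-20. -29.]
 [-57. -32.]] 
knob [[-1.136e+02  1.000e-01]]
```

```bash
cat >> h.py <<'E'
from scipy.spatial.transform import Rotation as Ro
GRIP=np.array([56,0,90.]); LIP=np.array([-45,0,0.]); HEEL=np.array([45,0,0.])
SG=-1
def tool(ref,pos,yaw,pitch,sg=None):
    """TCP pose that brings scoop-frame point ref to world pos; pitch in deg, + = lip up"""
    sg=sg or SG
    R=(Ro.from_euler('z',yaw)*Ro.from_euler('y',pitch,degrees=True)).as_matrix()
    T=R@np.array([[0,sg,0],[sg,0,0],[0,0,-1.]]).T
    return np.asarray(pos,float)+R@(GRIP+[0,0,-2]-ref), Ro.from_matrix(T).as_rotvec()
P=pickle.load(open("poses.pkl","rb"))
def W(n,l): return body(np.array(l,float),[*P[n][:3],0])[0]
E
python3 - <<'E'
import h; from h import *
from workcell import solve_ik
T,S=[pickle.load(open(n+".pkl","rb")) for n in("top","side")]
t=lambda *p:np.array(p)/4.+[165-.375,135-.375]
s=lambda *p:np.array(p)/4.+[178-.375,128-.375]
t0=lambda *p:np.array(p)/1.5625-.18
def rect(a,b,z): return np.array([[a,b,z],[a,-b,z],[-a,-b,z],[-a,b,z]],float)
def go(n,obs,z):
    x=P[n]; fun=lambda p:np.concatenate([(proj(f,body(L,[*p,z]))-px).ravel() for f,L,px in obs])
    r=least_squares(fun,x[:3],x_scale=[10,10,.1]); P[n]=np.r_[r.x,z]; print(n,P[n].round(3),np.abs(r.fun).max().round(2))
go("tray",[(T,rect(131,55,42),t((560,41),(717,22),(768,398),(607,414))),(S,rect(131,55,42),s((660,310),(790,384),(530,600),(398,502)))],0)
go("pan",[(T,rect(83,83,66),t0((210,261),(307,258),(312,356),(213,359))),(S,rect(83,83,66),s((184,27),(320,110),(150,200),(15,103)))],0)
go("sheet",[(T,rect(100,90,3),t((212,92),(463,75),(487,352),(230,370))),(S,rect(100,90,3),s((400,197),(571,309),(370,440),(200,312)))],0)
L=np.array([[-45,43,1],[-45,-43,1],[45,43,40],[45,-43,40],[56,0,121.]])
go("scoop",[(T,L,t((285,293),(406,310),(303,157),(426,175),(367,118))),(S,L,s((295,305),(352,373),(400,230),(462,293),(449,158)))],3)
pickle.dump(P,open("poses.pkl","wb"))
ty=P["tray"][2]; py=P["pan"][2]
for sg in(1,-1):
  for nm,a in dict(grasp=(HEEL*0,[*P["scoop"][:2],3],P["scoop"][2],0),ins=(LIP,[*W("tray",[8,0,0])[:2],6],ty,-3),bar=(LIP,[*W("tray",[-107,0,0])[:2],6],ty,-3),tilt=(LIP,[*W("tray",[-105,0,0])[:2],90],ty,20),
     pour0=(LIP,[*W("pan",[0,0,0])[:2],110],py,20),pour=(LIP,[*W("pan",[0,0,0])[:2],60],py,-60),pourB=(LIP,[*W("pan",[0,0,0])[:2],60],py+.8,-60),pourC=(LIP,[*W("pan",[0,0,0])[:2],60],py-.8,-60)).items():
    q=solve_ik(*tool(*a,sg=sg)); print(sg,nm,None if q is None else np.round(q,2))
E
```

```text
tray [ 5.39535e+02 -2.23034e+02  8.20000e-02  0.00000e+00] 1.34
pan [5.25522e+02 2.21051e+02 3.10000e-02 0.00000e+00] 1.96
sheet [ 5.48641e+02 -7.07300e+00  4.60000e-02  0.00000e+00] 0.76
scoop [ 5.36102e+02 -1.15170e+01 -1.77000e-01  3.00000e+00] 1.56
1 grasp [-0.11  0.62  1.66 -0.    0.86  0.06]
1 ins [-0.4   0.72  1.43  0.03  0.94 -0.5 ]
1 bar [-0.49  0.57  1.73  0.04  0.8  -0.6 ]
1 tilt [-0.39  0.71  1.38 -0.16  1.36 -0.41]
1 pour0 [0.24 0.86 1.05 0.07 1.57 0.2 ]
1 pour [0.51 0.36 2.26 3.91 0.62 2.73]
1 pourB [-0.01  0.37  2.24  1.93  0.76 -2.56]
1 pourC [ 0.74  0.57  1.85 -1.24  1.15  2.33]
-1 grasp None
-1 ins [-0.4   0.72  1.43  0.03  0.94  2.64]
-1 bar [-0.49  0.57  1.73  0.04  0.8   2.54]
-1 tilt [-0.39  0.71  1.38 -0.16  1.36  2.73]
-1 pour0 None
-1 pour [ 0.51  0.36  2.26  3.91  0.62 -0.41]
-1 pourB [-0.01  0.37  2.24  1.93  0.76  0.58]
-1 pourC [ 0.74  0.57  1.85 -1.24  1.15 -0.81]
```

```bash
sed -i 's/^SG=-1/SG=1/' h.py; python3 - <<'E'
from h import *; from workcell import env,command_gripper,vision,solve_ik
s=P["scoop"]; O=HEEL*0
p,o=tool(O,[s[0],s[1],3],s[2],0)
env.reach(p+[0,0,120],o); env.line_to(p,feed=150)
command_gripper(0.0,80); ob=env.observe(); print(ob["grip_width"],ob["grasp_force"],ob["force"],ob["time_s"])
env.line_to(p+[0,0,120],feed=200)
f=vision.grab_frame("side"); pickle.dump(f,open("side2.pkl","wb"))
g=vision.grab_frame("top"); pickle.dump(g,open("top2.pkl","wb"))
a=cv2.resize(f["img"][60:280,170:400],None,fx=1.74,fy=1.74)  ; b=cv2.resize(g["img"][100:260,165:365],(400,320))
im=np.zeros((400,800,3),np.uint8); im[:a.shape[0],:400]=a[:400,:400]; im[:320,400:]=cv2.convertScaleAbs(b,alpha=1.5)
cv2.imwrite("pics/g.png",im[:,:,::-1]); print(env.observe()["time_s"],env.observe()["force"])
E
```

```text
0.24542358784736654 78.81214141845703 [-1.52469093 -0.88907401  5.22149286] 3.9333
4.7833 [ 0.69638114 -0.14143609 -1.68792849]
```

View pics/g.png

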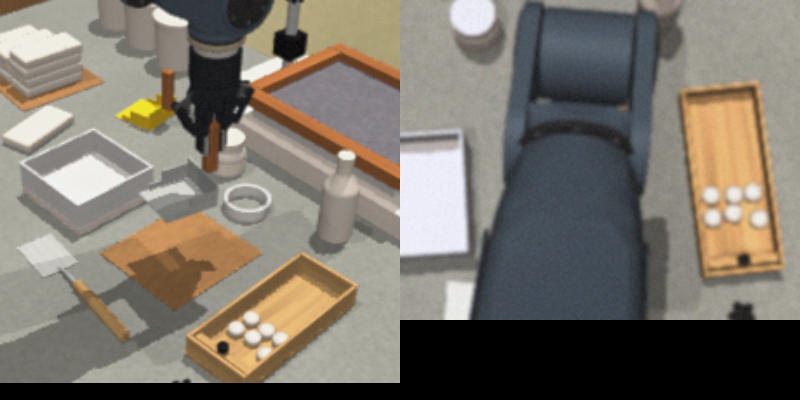

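The scoop is gripped and lifted (left pane, around (180,185)) and the tray is untouched. Next I check the pour feasibility, then dig.

```bash
python3 - <<'E'
from h import *; from workcell import solve_ik
c=P["pan"]
for yaw in(-.6,-1.0,-1.3,-1.57,-1.9):
  print(yaw)
  for p in(20,0,-20,-40,-60):
    d=np.array([-np.cos(c[2]+yaw),-np.sin(c[2]+yaw)])
    q=solve_ik(*tool(LIP,[*(c[:2]),80 if p<0 else 110],c[2]+yaw,p)); print(p,None if q is None else np.round(q,2))
E
python3 - <<'E'
from h import *; from workcell import env,vision
y=P["tray"][2]
p,o=tool(LIP,[*W("tray",[10,0,0])[:2],100],y,-3); env.reach(p,o)
p,o=tool(LIP,[*W("tray",[10,0,0])[:2],16],y,-3); env.line_to(p,feed=120)
f=vision.grab_frame("side"); cv2.imwrite("pics/ins.png",cv2.resize(f["img"][140:330,230:430,::-1],None,fx=3,fy=3,interpolation=2))
print(env.observe()["time_s"],env.observe()["force"])
E
```

```text
-0.6
20 [0.09 0.75 1.27 0.21 1.41 0.59]
0 [ 0.19  0.55  1.47 -0.    1.12  0.76]
-20 [ 0.34  0.44  1.69 -0.38  0.82  1.15]
-40 [ 0.53  0.39  1.86 -0.95  0.79  1.76]
-60 [ 0.73  0.47  1.96 -1.39  1.01  2.31]
-1.0
20 [0.   0.64 1.47 0.3  1.25 0.84]
0 [ 0.15  0.49  1.57 -0.    1.08  1.12]
-20 [ 0.35  0.46  1.67 -0.41  0.97  1.55]
-40 [ 0.56  0.48  1.71 -0.81  1.08  1.98]
-60 [ 0.74  0.6   1.71 -1.09  1.32  2.29]
-1.3
20 [-0.04  0.54  1.64  0.37  1.11  1.03]
0 [ 0.14  0.44  1.65 -0.    1.05  1.41]
-20 [ 0.35  0.47  1.66 -0.4   1.07  1.82]
-40 [ 0.55  0.55  1.6  -0.71  1.28  2.13]
-60 [ 0.71  0.7   1.52 -0.92  1.54  2.32]
-1.57
20 [-0.07  0.45  1.79  0.42  0.98  1.22]
0 [ 0.14  0.4   1.72 -0.    1.02  1.68]
-20 [ 0.35  0.47  1.64 -0.36  1.16  2.06]
-40 [ 0.53  0.6   1.51 -0.61  1.44  2.28]
-60 [ 0.66  0.78  1.35 -0.79  1.73  2.38]
-1.9
20 [-0.06  0.35  1.96  0.48  0.8   1.48]
0 [ 0.15  0.34  1.8  -0.    1.    2.02]
-20 [ 0.34  0.48  1.63 -0.29  1.26  2.34]
-40 [ 0.49  0.66  1.4  -0.47  1.61  2.47]
-60 [ 0.59  0.88  1.17 -0.63  1.95  2.49]
6.5 [ 0.48155896  0.15016011 -2.09188551]
```

View pics/ins.png

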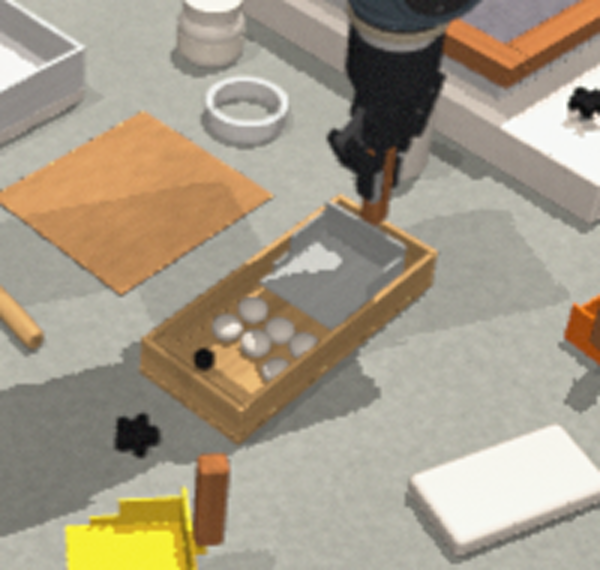

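The scoop sits inside the tray walls with the blanks ahead of its lip (around (265,340)) and the bar knob at (204,358). Now I feel for the floor and push.

```bash
python3 - <<'E'
from h import *; from workcell import env,vision
y=P["tray"][2]; L=lambda x,z:tool(LIP,[*W("tray",[x,0,0])[:2],z],y,-3)[0]
def st(m):
    ob=env.observe(); R=Ro.from_rotvec(ob["orientation"]); d=ob["eef_pos"]-L(0,0); c,s=np.cos(y),np.sin(y)
    print(m,"lip x %.1f y %.1f z %.1f"%(c*d[0]+s*d[1],-s*d[0]+c*d[1],d[2]),ob["force"].round(1),ob["time_s"]); return c*d[0]+s*d[1],d[2]
h=env.line_to(L(10,2),feed=25,contact_N=3); x,z=st(h)
z+=0.3
h=env.line_to(L(10,z),feed=20)
h=env.line_to(L(-60,z),feed=60,contact_N=8); x,_=st(h)
if not h: h=env.line_to(L(-122,z),feed=30,contact_N=8); st(h)
f=vision.grab_frame("side"); cv2.imwrite("pics/push.png",cv2.resize(f["img"][170:310,240:400,::-1],None,fx=4,fy=4,interpolation=2))
open("z.txt","w").write(str(z))
E
```

```text
True lip x 10.2 y -0.1 z 5.8 [0.9 0.3 6.3] 6.95
False lip x -60.1 y 0.0 z 6.0 [-0.8 -0.8  1.1] 8.5167
True lip x -99.6 y -0.2 z 6.4 [ 2.3  0.3 -0.5] 9.8083
```

View pics/push.png

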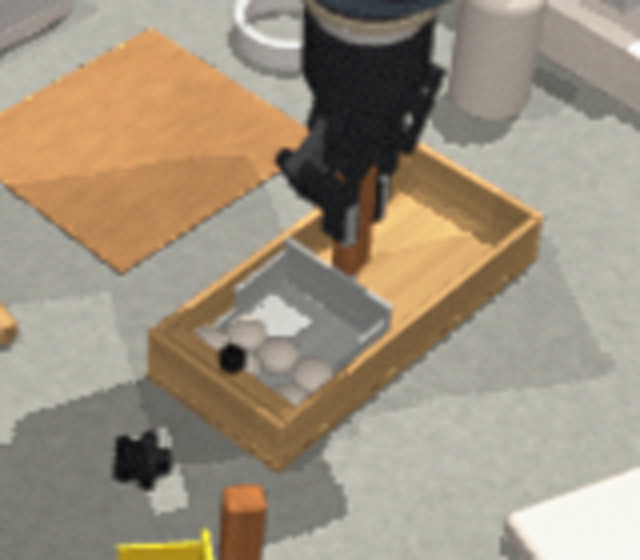

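```bash
python3 - <<'E'
from h import *; from workcell import env,vision
y=P["tray"][2]; z=float(open("z.txt").read()); L=lambda x,z:tool(LIP,[*W("tray",[x,0,0])[:2],z],y,-3)[0]
def st(m):
    ob=env.observe(); d=ob["eef_pos"]-L(0,0); c,s=np.cos(y),np.sin(y); x=c*d[0]+s*d[1]
    print(m,"lip x %.1f y %.1f z %.1f"%(x,-s*d[0]+c*d[1],d[2]),ob["force"].round(1),ob["time_s"]); return x
x=st(0)
h=env.line_to(L(-94,z),feed=60); h=env.line_to(L(-118,z),feed=20,contact_N=8);st(h)
h=env.line_to(L(-118,z),feed=20,contact_N=12);st(h)
f=vision.grab_frame("side"); cv2.imwrite("pics/push2.png",cv2.resize(f["img"][200:290,250:350,::-1],None,fx=6,fy=6,interpolation=2))
E
```

```text
0 lip x -99.6 y -0.2 z 6.3 [2.7 0.4 1.2] 9.8583
True lip x -100.2 y -0.4 z 6.7 [ 3.8  1.6 -0.2] 10.6833
True lip x -101.1 y -0.8 z 7.7 [ 5.3  2.2 -0.3] 11.0917
```

View pics/push2.png

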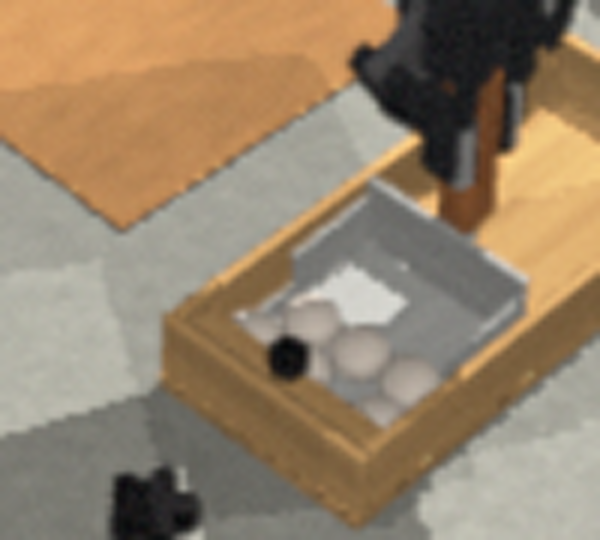

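The scoop stopped twice at the same place (lip x about -100), so this is the bar. All six blanks look to be on the scoop floor, with the front row at the lip ((262,328), (318,362), (383,410)). Now I tilt the lip up about the heel.

```bash
python3 - <<'E'
from h import *; from workcell import env,vision
y=P["tray"][2]; z=float(open("z.txt").read())
H=lambda x,z,p:tool(HEEL,[*W("tray",[x,0,0])[:2],z],y,p)
c3=90*np.cos(np.radians(3))
env.line_to(*H(-99.7+c3,z+4.7,-3),feed=20)
env.line_to(*H(-99.2+c3,z+2.5,0),feed=30)
for p in(6,12,18,24): env.line_to(*H(-99.5+90*np.cos(np.radians(p)),z+1,p),feed=60)
print(env.observe()["force"])
env.hold(.2)
f=vision.grab_frame("side");g=vision.grab_frame("top")
a=cv2.resize(f["img"][190:300,240:360],None,fx=4,fy=4,interpolation=2);b=cv2.resize(g["img"][150:260,290:370],None,fx=4,fy=4,interpolation=2)
cv2.imwrite("pics/tilt.png",np.hstack([a,cv2.convertScaleAbs(b,alpha=1.4)])[:,:,::-1]); print(env.observe()["time_s"])
E
```

```text
[-0.10590898  0.11322234 -2.9430858 ]
13.1583
```

View pics/tilt.png

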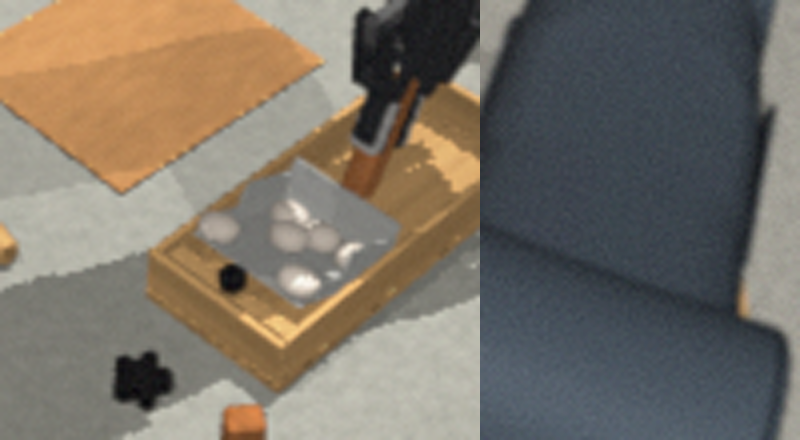

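Four blanks slid back. Two hang at the lip corners ((218,227) and (298,280)), outboard of the side walls' front edges. I lower the lip and shift sideways so the tray walls nudge them inward.

```bash
python3 - <<'E'
from h import *; from workcell import env,vision
yw=P["tray"][2]; z=float(open("z.txt").read())
H=lambda y,p:tool(HEEL,[*W("tray",[-98.5+90*np.cos(np.radians(p)),y,0])[:2],z+1.5],yw,p)
for p in(18,14): env.line_to(*H(0,p),feed=60)
for s in(7,-7):
    h=env.line_to(*H(s,14),feed=40,contact_N=5); ob=env.observe(); d=ob["eef_pos"]-H(0,14)[0]; yy=-np.sin(yw)*d[0]+np.cos(yw)*d[1]; print(h,yy,ob["force"].round(1))
    b=yy-np.sign(s)*.7
    env.line_to(*H(b,14),feed=30); env.line_to(*H(b,20),feed=60); env.line_to(*H(b,14),feed=60)
env.line_to(*H(0,14),feed=40)
f=vision.grab_frame("side")
a=cv2.resize(f["img"][190:300,240:360],None,fx=4,fy=4,interpolation=2)
cv2.imwrite("pics/shift.png",a[:,:,::-1]); print(env.observe()["time_s"])
E
```

```text
True 6.138475795996025 [ 0.9 -3.5 -0.6]
True -6.612688632416805 [ 0.4  0.3 -3.3]
16.175
```

View pics/shift.png

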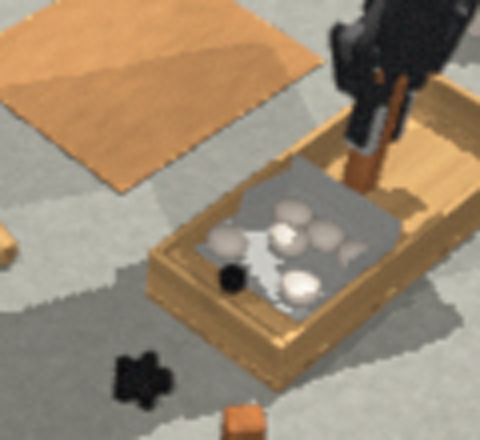

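```bash
cat >> h.py <<'E'
def inscoop(f,px,ob,zs=9.6):
    """pixels -> scoop frame xy on plane z=zs of the held scoop"""
    Rt=Ro.from_rotvec(ob["orientation"]).as_matrix(); R=Rt@np.array([[0,SG,0],[SG,0,0],[0,0,-1.]])
    o=ob["eef_pos"]-R@(GRIP+[0,0,-2]); n=R[:,2]
    A=onplane(f,px,0); B=onplane(f,px,500); d=B-A
    t=((o+n*zs-A)@n)/(d@n); return (A+d*t[:,None]-o)@R
E
python3 - <<'E'
from h import *; from workcell import env
S=pickle.load(open("side.pkl","rb")); ob=env.observe()
px=np.array([(226,240),(301,287),(293,212),(285,237),(325,236),(352,252),(195,247),(290,318)])/4.+[240-.375,190-.375]
print(inscoop(S,px,ob).round(1)); print(inscoop(S,px[-2:],ob,1.6).round(1))
E
```

```text
[[-31.9  30.6   9.6]
 [-27.8 -27.4   9.6]
 [ 30.6  26.6   9.6]
 [  4.2  11.7   9.6]
 [ 28.3  -2.    9.6]
 [ 30.1 -22.7   9.6]
 [-54.8  36.5   9.6]
 [-57.8 -43.1   9.6]]
[[-45.2  42.9   1.6]
 [-48.2 -37.6   1.6]]
```

```bash
cat >> h.py <<'E'
def blanks(f,ob,show=True):
    """score map over scoop floor: brightness & warmth at grid of scoop xy (mean in 5 mm disc)"""
    Rt=Ro.from_rotvec(ob["orientation"]).as_matrix(); R=Rt@np.array([[0,SG,0],[SG,0,0],[0,0,-1.]])
    o=ob["eef_pos"]-R@(GRIP+[0,0,-2])
    xs=np.arange(-46,45,6); ys=np.arange(40,-41,-5)
    G=np.array([[x,y,16.] for x in xs for y in ys])@R.T+o
    im=cv2.GaussianBlur(f["img"],(3,3),0).astype(int); q=np.round(proj(f,G)).astype(int)
    c=im[q[:,1].clip(0,383),q[:,0].clip(0,511)]
    w=(c[:,0]-c[:,2]).reshape(len(xs),-1); b=c.mean(1).reshape(len(xs),-1).astype(int)
    if show:
        print("cols y",ys[0],"..",ys[-1])
        for x,r,k in zip(xs,w,b): print("%4d "%x," ".join("%3d"%v for v in r)," | "," ".join("%3d"%v for v in k))
E
python3 - <<'E'
from h import *; from workcell import env,vision
yw=P["tray"][2]; z=float(open("z.txt").read())
blanks(vision.grab_frame("side"),env.observe())
H=lambda x,p,y=0:tool(HEEL,[*W("tray",[x-98.5+90*np.cos(np.radians(p)),y,0])[:2],z+2],yw,p)
for p in(20,26,30): env.line_to(*H(2,p),feed=80)
for k in range(2): env.line_to(*H(14,30),feed=60); env.line_to(*H(3,30),feed=150)
env.hold(.2); print(env.observe()["time_s"])
blanks(vision.grab_frame("side"),env.observe())
E
```

```text
cols y 40 .. -40
 -46   62  28  18  20  21  17   9   6   6   6   6   6   7  18  21  21  19  |   98 120 146 164 162 145 126 160 162 197 196 202 195 172 211 180 154
 -40   38  19  20  21  20  19   8   7   8   6   7   7  15  22  17  19  22  |  109 136 159 168 166 155 168 191 199 198 196 193 185 220 231 218 177
 -34   41  18  19  20  20  13   8   7   7   7   6   6  22  18  11  15  20  |  107 136 151 159 160 163 187 199 199 196 178 135 213 228 241 233 183
 -28   33  15  15  17  13   9   7   7   6   6   4  13  22  19  15  19  18  |  110 127 135 148 169 180 199 196 171 184 136 150 199 226 235 223 185
 -22   41   9   9   8   7   7   7   7   6   6   5   6  14  19  18  18   6  |  108 120 124 144 178 199 195 149 146 138 121 129 153 185 181 177 124
 -16   20   6   4   5   6   7  12  15  18  14   8   4   4   5   7   4   4  |  113 118 122 146 183 195 154 139 150 141 124 122 125 125 130 122 121
 -10   23   3   3   4   5  15  21  22  22  20  11   3   4   3   4   4   4  |  110 117 116 121 148 177 176 206 186 158 129 123 122 121 121 121 119
  -4    6   4   4   4   9  20  20  19  22  20  12   4   3   4
[... 2912 characters left out ...]
  18  15  19  20  20  18  16  17  10   3   6  |  116 120 137 152 151 148 139 135 150 160 161 137 129 148 145 115 115
  26    5   6  12  16  17  16  14  11  15  17  18  15  15  13   3   3  17  |  116 119 129 138 146 142 136 129 138 143 148 129 137 146 118 114 121
  32    3   6  11  14  11  10   6  11  12  14   9   8   9   9   4   3  15  |  117 124 129 134 137 136 130 130 133 138 132 128 131 136 118 115 119
  38    4   7   9  11   7   6   7  10   9  11   6   6   6   4   3   4  39  |  122 129 128 133 134 133 131 130 131 133 131 129 132 125 117 114 132
  44    5   5   6   5   5   5   7   6   7   5   4   4   4   3   3  13  70  |  129 131 130 133 133 133 131 131 132 132 132 130 131 125 116 119 151
```

The warmth map shows all six blanks now behind the side walls' front edges. I lift, carry and pour.

```bash
python3 - <<'E'
from h import *; from workcell import env,vision,solve_ik
yw=P["tray"][2]; c=P["pan"]; z=float(open("z.txt").read())
H=lambda zz,p:tool(HEEL,[*W("tray",[3-98.5+90*np.cos(np.radians(p)),0,0])[:2],zz],yw,p)
Y=c[2]-1.45; L=lambda zz,p:tool(LIP,[*W("pan",[0,-15,0])[:2],zz],Y,p)
for a in((150,30),(70,-20),(45,-60)): print(solve_ik(*L(*a)) is not None)
env.line_to(*H(110,30),feed=150)
try: env.line_to(*L(150,30),feed=170)
except env.PlanningError as e:
    print("plan",e); raise SystemExit
print(env.observe()["time_s"])
f=vision.grab_frame("top"); pickle.dump(f,open("top3.pkl","wb"))
for a,fd in(((110,10),120),((72,-10),80),((65,-22),60),((60,-35),60),((55,-48),60),((52,-60),60)): env.line_to(*L(*a),feed=fd)
env.hold(.4)
f=vision.grab_frame("side"); pickle.dump(f,open("side4.pkl","wb"))
print(env.observe()["time_s"],env.observe()["force"])
blanks(f,env.observe())
E
```

```text
True
True
True
21.1583
25.1667 [ 0.18291975  0.40365378 -1.6108511 ]
cols y 40 .. -40
 -46    3   2   3   3   3   2   3   2   2   2   3   4   4   6  12  14  18  |   78  78  77  76  77  78  79  81  83  86  93  99 102 119 155 187 198
 -40    3   3   2   3   3   3   2   3   2   3   3   4   4   4   9  12  12  |   77  78  78  76  77  78  78  79  81  98 100  98  99 107 152 192 208
 -34    3   2   3   3   3   3   2   3   2   3   3   3   4   4   6   9  12  |   79  78  77  76  76  77  77  82  86  96  98 100 100 108 125 152 192
 -28    2   3   2   2   3   3   3   2   3   3   4   4   4   3   4   9   9  |   81  79  83  78  76  77  81  79  82  92 103 103 101 102 108 144 156
 -22    3   2   3   3   2   3   4   3   4   3   3   4   4   3   4   7   9  |   82  81 112  93  82  80  91  81  86  97 101 103 103 103 107 122 130
 -16    4   3   4   3   3   3   4   3   2   3   3   3   4   3   3   4  11  |  111 100 130 112  93 110 129 109  88  97  97 101 106 104 102 107 123
 -10    5   4   5   4   5   5   3   4   3   3   3   2   2   4   3   4   9  |  133 111 138 130 134 158 138 129 109 121 103 104 106 106 104 
[... 621 characters left out ...]
   7   7   7   7   7   6   4   2   2   4   4  |  201 201 200 200 200 200 200 200 200 200 198 199 194 150 121 105 105
  26    7   7   7   7   8   7   7   7   7   7   7   7   6   4   3   3   4  |  201 201 201 200 202 201 201 201 200 201 202 200 199 194 142 107 105
  32    7   7   7   7   7   8   7   8   8   6   7   7   8   6   5   3   3  |  202 201 203 203 202 202 201 203 201 200 202 202 201 199 191 142 103
  38    6   7   6   6   7   7   7   7   8   8   7   7   7   7   7   4   3  |  204 203 203 204 203 202 195 198 203 201 202 203 202 202 201 169 116
  44    7   6   7   7   7   8   7   7   7   7   8   8   7   7   7   6   5  |  201 204 203 203 204 203 198 195 198 189 203 203 203 201 201 201 191
```

The scoop is empty. I back off to above the sheet and count blanks in the pan, the tray and elsewhere by colour.

```bash
python3 - <<'E'
from h import *; from workcell import env,vision
c=P["pan"]; s=P["scoop"]; Y=c[2]-1.45; L=lambda zz,p:tool(LIP,[*W("pan",[0,-15,0])[:2],zz],Y,p)
env.line_to(*L(80,-30),feed=120); env.line_to(*L(130,0),feed=150)
env.line_to(*tool(HEEL*0,[s[0],s[1],90],s[2],0),feed=220)
print(env.observe()["time_s"])
for n in("side","top"):
    f=vision.grab_frame(n); pickle.dump(f,open(n+"5.pkl","wb")); im=f["img"].astype(int)
    for o,a,b,zf in(("pan",78,78,28),("tray",124,48,14)):
        xs=np.linspace(-a,a,161); G=np.array([body([[x,y,zf]],[*P[o][:3],0])[0] for x in xs for y in np.linspace(b,-b,161)])
        q=np.round(proj(f,G)).astype(int); ok=(q[:,0]<512)&(q[:,1]<384)
        col=im[q[:,1].clip(0,383),q[:,0].clip(0,511)].reshape(161,161,3); 
        w=col[...,0]-col[...,2]; br=col.mean(2)
        st=(161*161)
        m=((w>12) if o=="pan" else ((w<40)&(br>120))).astype(np.uint8)
        k,lab,sta,cen=cv2.connectedComponentsWithStats(m); mm=(2*a/160)*(2*b/160)
        print(n,o,"w pct",np.percentile(w,[5,50,95]),[(round(xs[0]+v[1]*2*a/160),round(b-v[0]*2*b/160),round(t[4]*mm)) for v,t in zip(cen[1:],sta[1:]) if t[4]*mm>60])
E
```

```text
27.9917
side pan w pct [ 2.  7. 20.] [(-2, 36, 3361), (21, -1, 654)]
side tray w pct [ 57. 110. 113.] []
top pan w pct [-9. -7. 11.] [(-37, 16, 294), (-6, 17, 138), (15, 55, 341), (17, -3, 152)]
top tray w pct [49. 74. 77.] []
```

Both views show the tray empty. The pan's blank-coloured area is 4015 mm² against 654 mm² for one lone blank, so all six are in the pan. Now I set the scoop down.

```bash
python3 - <<'E'
from h import *; from workcell import env,vision,command_gripper
s=P["scoop"]; Q=lambda z:tool(HEEL*0,[s[0],s[1],z],s[2],0)
env.line_to(*Q(10),feed=120); h=env.line_to(*Q(-1),feed=15,contact_N=3)
ob=env.observe(); print(h,ob["eef_pos"][2]-Q(0)[0][2],ob["force"].round(1))
command_gripper(0.8); env.line_to(Q(160)[0],feed=150)
env.reach([224,502,248],[-.6545,-3.0724,0])
env.hold(.2); print(env.observe()["time_s"])
T0=pickle.load(open("top.pkl","rb"))["img"].astype(int); S0=pickle.load(open("side.pkl","rb"))["img"].astype(int)
for n,a in(("top",T0),("side",S0)):
    f=vision.grab_frame(n); pickle.dump(f,open(n+"6.pkl","wb"))
    d=cv2.GaussianBlur(np.abs(f["img"].astype(int)-a).max(2).astype(np.float32),(3,3),0)>30
    k,lab,sta,cen=cv2.connectedComponentsWithStats(d.astype(np.uint8)); print(n,[(c.round().astype(int).tolist(),int(t[4])) for c,t in zip(cen[1:],sta[1:]) if t[4]>8])
E
```

```text
True 3.4878522675843158 [ 0.5 -1.5  3.6]
33.6167
top [([150, 195], 64), ([171, 194], 31), ([326, 202], 244), ([341, 196], 61), ([165, 202], 28), ([344, 209], 53), ([160, 213], 31), ([170, 213], 26), ([10, 314], 22), ([36, 327], 32), ([42, 340], 70), ([28, 333], 10)]
side [([65, 88], 11), ([73, 93], 17), ([213, 156], 109), ([210, 167], 113), ([226, 164], 41), ([317, 252], 533)]
```

```bash
python3 -c "
from workcell import env
print(env.hand_in())"
```

```text
the job is handed in; nothing more can be done
None
```

The job is handed in at about 34 s: all six blanks went into the feed pan in one scoopful, the tray is empty, the scoop stands released on the cardboard sheet, and nothing else on the bench shows as moved in the before-and-after images.

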